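Let the label dispenser's take-up spool back one notch

ROBOT

A 6-joint arm with a two-finger parallel gripper is mounted at the origin on the work surface. World frame = base frame: x ahead of the robot, y to its left, z up, the work surface at z = 0. Lengths are in m, angles in rad, forces in N, time in s.
With the tool pointing down it reaches from about 0.35 to 0.975 m from the base axis. Payload 17.4 kg.
Tool frame: the origin (TCP) lies at the very end of the fingers, on their centre line; the grasp point (between the pads) lies 19 mm behind it; z points along the fingers, y is the line along which they close (so a half turn about z gives the same grasp; the last joint's range is limited). The gripper opens to 85 mm and grips with 20 to 120 N. Pads are 22 mm wide; open, the fingers measure 114 mm over their backs; the gripper's body (76 mm by 85 mm) begins 54 mm behind the grasp point. The pads swing forward as they close: fully open they stand 13 mm farther back than shut.
Start: joints at [-0.038, 0.116, 1.442, -0, 1.584, -0.038], TCP at [0.675, -0, 0.231] pointing down, gripper open.
Joint ranges: [-2.83, 2.83], [-0.83, 2.19], [0.07, 2.5], [-1.14, 4.28], [0.01, 3], [-2.97, 2.97]. Speed limits (rad/s): [1.89, 1.89, 2.22, 3.14, 3.14, 3.14].

INTERFACE

Orientations are given as a unit quaternion [w, x, y, z].
In Python, from bench import arm, capture, camera_model gives the robot as it stands.
- The arm moves only by the shell command python3 -m pendant 'ROWS' [FORCE]. ROWS is JSON, a list that holds one entry, the list of rows, each a list of 7 numbers: the shift along the tool's x, y, z in m, then the turn, a rotation vector about the tool's x, y, z in rad, then the finger opening in m, from 0 to 0.0854. In form: [[[dx, dy, dz, wx, wy, wz, hand], ...]]. A call has 1 to 12 rows; each row is the pose to reach, as a shift and turn from the pose commanded when the call began, along the tool's axes at that moment; what a row does not reach only later rows make up. A row lasts 1/12 s, in which the tool goes at most 41.7 mm and 7.16 degrees, less where a joint would pass 70% of its speed; a pose out of reach is approached as far as the arm can. A call with a gripper value outside its range is refused whole. The fingers move at their own pace and stop on an object; FORCE is the grip in N (left out, the last holds). Time passes only in rows, so rows that repeat a pose let the fingers close. It gives the time, the measured TCP pose, the force, the opening and the grip force at its end, in the units of the state.
- arm.read_state(): the state, without advancing time (a new reading comes with each control period).
- capture(name): name is "scene" or "side" or "wrist"; returns the picture (480x640x3 uint8, red, green, blue); there is no depth.
- camera_model(name): a dict with "fx", "fy", "cx", "cy" (pixels), "extrinsics" (4x4, takes a point from camera to world coordinates). Camera axes: x right, y up, looking along -z (the intrinsics and any distortion apply to the point x, -y, -z); pixel columns grow to the right and rows downward; lengths in m; the calibration is good to about 2 mm. A picture is of the moment at which its call begins: read the wrist's pose just before it. camera_model takes no time and is no camera call; for the wrist camera it gives the pose at the moment of the call.
- arm.hand_in(): hands the job in; it is judged then, once.
The state is a dict: "t": time; "joint_positions": joint angles; "joint_vel": joint speeds; "effort": joint torques, N m; "position": TCP position; "eef_rot": TCP orientation; "contact_force": force on the tool from outside, world axes, zero at the start; "ft_torque": the same for the moment, N m; "opening": finger opening in m; "grip_force": force on a finger pad.
Only numpy, scipy, OpenCV 4.12 (cv2) and the standard library are available. Lean on these libraries where they do the work, as an engineer would, in place of code of your own. Each camera call takes 0.05 s, during which the arm holds its last target. There are 200 camera calls.

TASK

The empty take-up spool of the label dispenser has been wound one notch too far, so its liner clip stands past the top. With a fingertip, lift the ratchet pawl by its ball-ended tail and tip it over until it stays up by itself, push the four-armed hand wheel back by exactly one notch, then tip the pawl back so that it drops fully into the teeth. Leave everything else on the desk where it stands.

Things in the scene. Friction and masses are not known exactly. Their poses are not given: they have to be found in the camera images.
- dispenser: Grey steel label dispenser, fixed: base 270 x 124, cheeks 4 thick, 172 high. Origin on the desk under the take-up shaft, midway between the cheeks; x to the rear (supply roll 100 across, at x 107, z 96), -x to the front peel plate (edge x -125), y out of the cheek with the ratchet, z up. The x, y, z below are mm in this frame. Shaft along y at x 0, z 90. Cheek's outer face y 52.
- spool (a joint): Angle of ratchet wheel, hand wheel and spool (one piece), rad; grows as the wheel turns BACK (its top moves to +x). -0.12 to 0 at the start; a notch is 0.524. Teeth bear on the pawl at 0, 0.524...; turned forward of that, up to 0.5, the pawl rides higher on the next tooth's sloping back. Pawl up, the wheel turns both ways and stays where left: drag 0.12 N m, 2 N at an arm's end.
- pawl (a joint): Angle of the pawl, rad: about -0.03 with its nose at the bottom of a notch (up to 0.03 at the start), 0.22 when the nose clears the tooth tips, 1.12 when tipped over to the rear onto its rest pin. Its weight drops it into the teeth from below about 0.75 and lays it over to the rear from above about 0.85. Under 1 N at its ball moves it. It falls well into the next notch with spool at 0.3 to 0.52; beyond that it lands on a tooth tip.
- pawl_ball (a point): Centre of the black ball (20 across) on the pawl's tail, an 8 mm rod up from the pawl's pin, 80 pin to ball. Pawl in the teeth: ball at x 2, y 63, z 216, tail leaning forward; push it to +x to lift the nose and tip it over (ball top passes z 238). Tipped over: ball at x 87, z 216; push it to -x past upright and it drops. Push with the finger's tip at z 192 to 212, clear of the rising nose.
- pawl_pin (a point): Pivot pin of the pawl, along y, at x 45, y 63, z 148. The pawl swings in the plane y 58 to 68: from the pin an arm 8 thick reaches forward and down to the nose, and the ball-ended tail stands up.
- pawl_nose (a point): Nose of the pawl (7 mm round), in the teeth at the top of the ratchet wheel: x -2, y 63, z 136 when down. Ratchet wheel: y 58 to 68, 12 saw teeth, tip radius 52, root radius 40. The nose blocks the wheel from turning back and lets it click forward.
- handle_top (a point): Centre of the black ball (20 across) on the uppermost of the hand wheel's four arms: 10 mm rods, 90 degrees apart, in the plane y 112, ball centres 65 from the shaft. With joint spool at 0 this arm points up, leaning 15 degrees forward: ball at x -17, y 112, z 153. Push it to +x to turn the wheel back; free all round from above.
- clip (a point): Middle of the steel liner clip, a bar 12 x 70 along the spool's 40 mm core between the cheeks, 23.5 from the shaft. At the start about 30 degrees in front of the top; on top when the wheel is one notch back.
- spare_roll: Bystander, loose: spare roll of labels, white paper on a card core, standing on end: 68 across, 50 high; origin at the middle of its underside (mm).
- empty_core: Bystander, loose: bare card tube standing on end, 40 outside diameter, 70 high; origin at the middle of its underside (mm).
- card_box: Bystander, loose: open aluminium box of blank cards, 62 x 96 x 34 high; origin at the middle of its underside (mm).
- pen_cup: Bystander, loose: dark grey pen cup, 76 across, 98 high, with pens up to 165 high; origin at the middle of its underside (mm).
- terminal: Bystander, loose: black hand-held card terminal lying flat, 165 x 78 x 47 high; origin at the middle of its underside (mm).
- stapler: Bystander, loose: black desk stapler, 150 x 36 x 60 high; origin at the middle of its underside (mm).
- mug: Bystander, loose: white mug, 82 across, 95 high; origin at the middle of its underside (mm).

How it is judged:
By the outcome, as a careful person would: the job done as asked, in the order asked, and still so for the second after the job is handed in, with the robot touching nothing.
It also fails if it takes over 64 s, if anything falls off the work surface, if the arm or the gripper's body presses on something with over 40 N, if the wrist force passes 120 N, or if a joint passes its speed limit or range.

## Working session

There is one attempt and no reset: what is moved stays moved. The work goes in short steps, Python scripts to look and compute and a shell command to move; the robot and the scene stay as the last step left them, time stands still between calls to the robot, and variables do not carry over. Pictures are saved under pics/ and viewed, at most 10 in all, crops included, and the job is handed in when it is done.

```bash
mkdir -p pics; ls
python3 - <<'E'
from bench import arm, capture, camera_model
import cv2
for n in ("scene","side"):
    cv2.imwrite(f"pics/{n}0.png",capture(n)[:,:,::-1])
    m=camera_model(n);print(n,m)
s=arm.read_state();print(s)
E
```

```text
pics
scene {'fx': 544.895193693571, 'fy': 544.895193693571, 'cx': 321.0041870958332, 'cy': 228.58926156364313, 'extrinsics': array([[ 0.42079982, -0.70622245,  0.56936575,  1.19886132],
       [ 0.90714322,  0.32459916, -0.26781816, -0.33156727],
       [ 0.00432355,  0.62919411,  0.77723618,  1.02741999],
       [ 0.        ,  0.        ,  0.        ,  1.        ]])}
side {'fx': 443.9912977506791, 'fy': 443.9912977506791, 'cx': 322.8431261627464, 'cy': 234.47632526481237, 'extrinsics': array([[-0.96277633,  0.11610152, -0.24409462,  0.31205475],
       [-0.26977505, -0.46895847,  0.84101093,  0.88617015],
       [-0.01682759,  0.87555605,  0.4828234 ,  0.66423012],
       [ 0.        ,  0.        ,  0.        ,  1.        ]])}
{'t': 0.1, 'joint_positions': array([-3.77767769e-02,  1.16459309e-01,  1.44221940e+00,  1.21757754e-05,
        1.58400104e+00, -3.77969368e-02]), 'joint_vel': array([-0.0011508 ,  0.00017947, -0.00420194,  0.00069807, -0.00084944,
       -0.00014129]), 'effort': array([ 3.27868773e-03, -7.33665347e+01, -6.33786607e+01,  1.28913316e-04,
        5.13536113e-03,  3.94035328e-05]), 'position': array([6.74823386e-01, 1.69494997e-05, 2.30608640e-01]), 'eef_rot': array([-4.02729041e-04,  7.07099495e-01,  7.07113859e-01, -3.65086842e-04]), 'contact_force': array([ 0.68763794, -0.04044327, -0.31509805]), 'ft_torque': array([ 0.02490168, -0.01778459, -0.017511  ]), 'grip_force': 0.0, 'opening': 0.0853109495820098}
```

View pics/scene0.png

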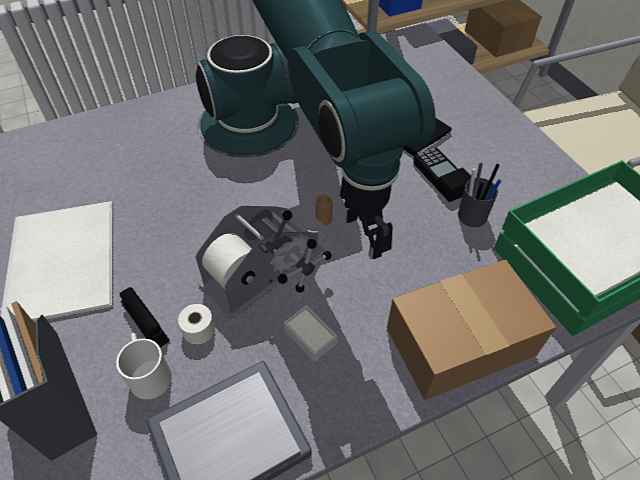

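View pics/side0.png

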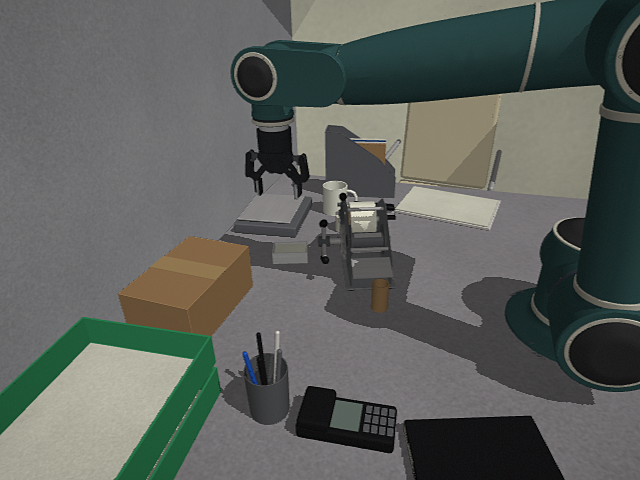

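The scene shows the dispenser at about (265,255), with its ratchet side toward the camera. In the side view it is at about (355,235). I'll enlarge both.

Run:
```python
import cv2
a=cv2.imread("pics/scene0.png")[190:310,190:350]; b=cv2.imread("pics/side0.png")[180:300,300:420]
cv2.imwrite("pics/c1.png",cv2.resize(a,None,fx=5,fy=5,interpolation=cv2.INTER_CUBIC))
cv2.imwrite("pics/c2.png",cv2.resize(b,None,fx=5,fy=5,interpolation=cv2.INTER_CUBIC))
```

```text
(no output)
```

View pics/c1.png

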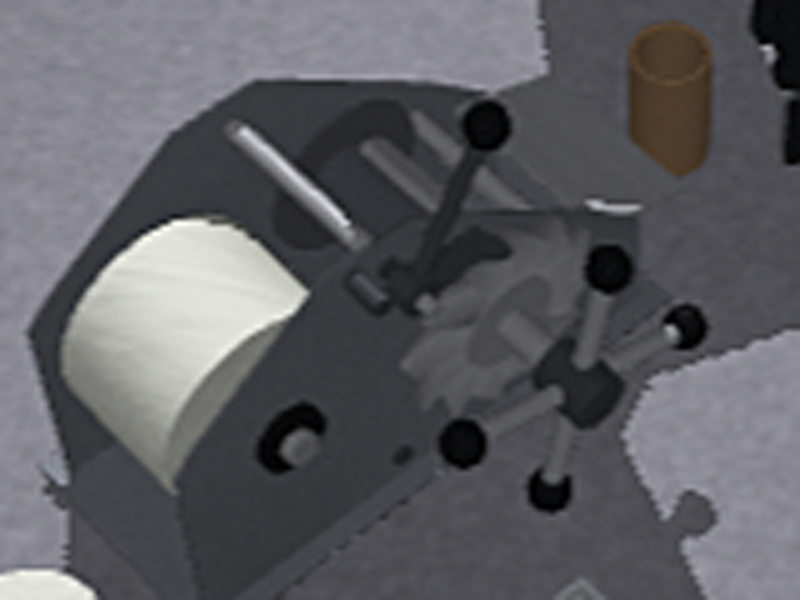

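View pics/c2.png

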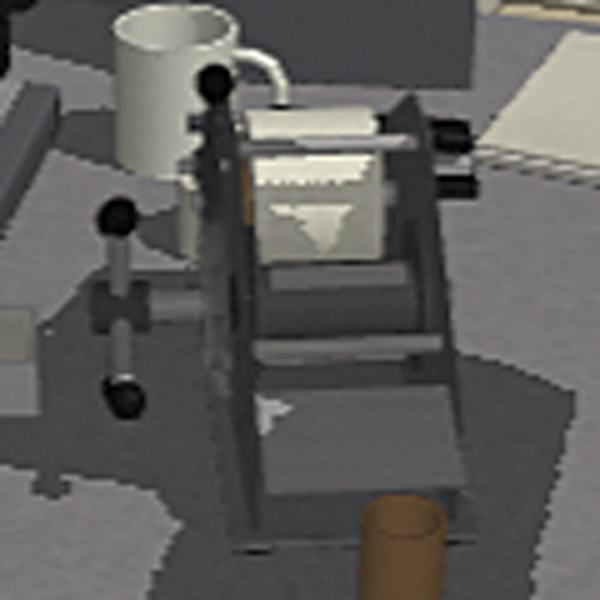

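```bash
cat > h.py <<'E'
import numpy as np
from scipy.optimize import least_squares
from bench import camera_model
C={n:camera_model(n) for n in("scene","side")}
def proj(n,p):
    m=C[n];E=np.array(m["extrinsics"]);c=E[:3,:3].T@(np.asarray(p)-E[:3,3])
    return np.array([m["cx"]+m["fx"]*c[0]/-c[2],m["cy"]+m["fy"]*c[1]/c[2]])
def world(d,q):
    c,s=np.cos(q[2]),np.sin(q[2]);x,y,z=np.array(d)/1000
    return np.array([q[0]+c*x-s*y,q[1]+s*x+c*y,z])
def ball(th): # pawl ball; th=-.03 -> (2,216)
    a=np.arctan2(2-45,216-148)+th+.03
    return [45+80*np.sin(a),63,148+80*np.cos(a)]
def hand(sp,k):
    a=np.deg2rad(-15)+sp+k*np.pi/2
    return [65*np.sin(a),112,90+65*np.cos(a)]
E
python3 - <<'E'
from h import *
O=[("scene",'p',287,214.6),("scene",0,311.4,243.4),("scene",3,326.8,254.8),("scene",1,282.2,278.2),("scene",2,299.4,287.6),("side",'p',342.6,196.4),("side",0,323,222.8)]
def pt(k,q): return world(ball(q[4]) if k=='p' else hand(q[3],k),q)
def f(q): return np.concatenate([proj(n,pt(k,q))-[u,v] for n,k,u,v in O]+[[10*(q[4])]])
r=least_squares(f,[.7,-.2,-1.57,0,0]);print(r.x,r.fun.round(1))
q=r.x
for k in range(4):print(k,proj("side",pt(k,q)))
for n,d in [('ball',ball(q[4])),('top',hand(q[3],0)),('pin',[45,63,148]),('core edge',[-125,0,0])]:print(n,world(d,q).round(4),d)
np.save("q.npy",q)
E
```

```text
[ 0.48408538 -0.11562647 -1.25774508 -0.0213221  -0.04487505] [ 0.   0.2  0.1  0.1  0.1  0.3 -0.1  0.1  0.2 -0.1  0.1 -0.2  0.7  0.1
 -0.4]
0 [323.6704655  222.86753284]
1 [322.69886415 223.72303487]
2 [323.84819225 257.58075341]
3 [324.91454769 259.5209576 ]
ball [ 0.5444 -0.0974  0.215 ] [np.float64(1.2421401097385427), 63, np.float64(214.97200682243476)]
top [ 0.585  -0.0639  0.1524] [np.float64(-18.158024017193785), 112, np.float64(152.41222767848473)]
pin [ 0.5579 -0.139   0.148 ] [45, 63, 148]
core edge [0.4456 0.0033 0.    ] [-125, 0, 0]
```

```bash
cat >> h.py <<'E'
def T(w,q):
    c,s=np.cos(q[2]),np.sin(q[2]);d=np.array(w)-[q[0],q[1],0]
    return np.array([c*d[0]+s*d[1],-s*d[0]+c*d[1],d[2]])*1000
def go(*targets):
    from bench import arm
    from scipy.spatial.transform import Rotation as R
    q=np.load("q.npy");s=arm.read_state();w,x,y,z=s["eef_rot"];r=R.from_quat([x,y,z,w])
    print("t",round(s["t"],2),"disp",T(s["position"],q).round(1),"F",np.round(s["contact_force"],2),"op",round(s["opening"],4))
    yaw=q[2];X=np.array([np.cos(yaw),np.sin(yaw),0]);Rd=R.from_matrix(np.c_[-X,np.cross([0,0,-1],-X),[0,0,-1]])
    print("turn",(r.inv()*Rd).as_rotvec().round(4))
    for t in targets:print(t,r.inv().apply(world(t,q)-s["position"]).round(4))
E
python3 -c "
from h import *
go((-50,217,231),(-50,63,231),(-50,63,203))"
```

```text
t 0.1 disp [-51.3 217.1 230.6] F [ 0.69 -0.04 -0.32] op 0.0853
turn [-1.10e-03 -2.00e-04 -3.13e-01]
(-50, 217, 231) [-0.0012  0.0003 -0.0004]
(-50, 63, 231) [-0.0487 -0.1462 -0.0002]
(-50, 63, 203) [-0.0487 -0.1462  0.0278]
```

```bash
python3 -m pendant '[[[0,0,0,0,0,-0.11,0],[0,0,0,0,0,-0.22,0],[0,0,0,0,0,-0.313,0],[-0.012,-0.036,0,0,0,-0.313,0],[-0.024,-0.072,0,0,0,-0.313,0],[-0.036,-0.109,0,0,0,-0.313,0],[-0.0487,-0.1462,0,0,0,-0.313,0],[-0.0487,-0.1462,0.014,0,0,-0.313,0],[-0.0487,-0.1462,0.0278,0,0,-0.313,0],[-0.0487,-0.1462,0.0278,0,0,-0.313,0],[-0.0487,-0.1462,0.0278,0,0,-0.313,0]]]' 20; python3 -c "
from h import *
go((-20,63,203),(45,63,203),(55,63,203))"
```

```text
t: 1.02
position: [0.529, -0.0484, 0.2021]
eef_rot: [-0.001, 0.588, 0.809, -0.001]
contact_force: [-0.4, -0.1, 0.5]
opening: -0.0003
grip_force: 0.0
t 1.02 disp [-50.1  63.5 202.1] F [-0.36 -0.1   0.45] op -0.0003
turn [-0.0022 -0.0011  0.0002]
(-20, 63, 203) [-0.0301 -0.0005 -0.0009]
(45, 63, 203) [-0.0951 -0.0005 -0.001 ]
(55, 63, 203) [-0.1051 -0.0005 -0.001 ]
```

```bash
python3 -m pendant '[[[-0.01,0,0,0,0,0,0],[-0.018,0,0,0,0,0,0],[-0.025,0,0,0,0,0,0],[-0.032,0,0,0,0,0,0],[-0.039,0,0,0,0,0,0],[-0.046,0,0,0,0,0,0],[-0.053,0,0,0,0,0,0],[-0.060,0,0,0,0,0,0],[-0.067,0,0,0,0,0,0],[-0.074,0,0,0,0,0,0],[-0.081,0,0,0,0,0,0],[-0.088,0,0,0,0,0,0]]]'
python3 -m pendant '[[[-0.005,0,0,0,0,0,0],[-0.010,0,0,0,0,0,0],[-0.014,0,0,0,0,0,0],[-0.018,0,0,0,0,0,0],[-0.018,0,0,0,0,0,0],[-0.018,0,0,0,0,0,0]]]'
python3 - <<'E'
from h import *
from bench import capture
import cv2
go((-20,63,203))
a=capture("scene")[:,:,::-1];b=capture("side")[:,:,::-1]
cv2.imwrite("pics/d.png",np.hstack([cv2.resize(i,(400,400),interpolation=cv2.INTER_CUBIC) for i in (a[180:300,220:340],b[150:270,290:410])]))
E
```

```text
t: 2.02
position: [0.5561, -0.1331, 0.2035]
eef_rot: [0.0, 0.588, 0.809, -0.0]
contact_force: [0.2, 0.8, -0.1]
opening: 0.0002
grip_force: 0.1
t: 2.52
position: [0.5614, -0.1496, 0.2035]
eef_rot: [-0.0, 0.588, 0.809, 0.0]
contact_force: [0.2, 0.6, 0.1]
opening: -0.0001
grip_force: 0.0
t 2.52 disp [ 56.2  63.1 203.5] F [0.16 0.61 0.13] op -0.0001
turn [-0.0001 -0.0001 -0.0002]
(-20, 63, 203) [ 0.0762 -0.0001  0.0005]
```

View pics/d.png

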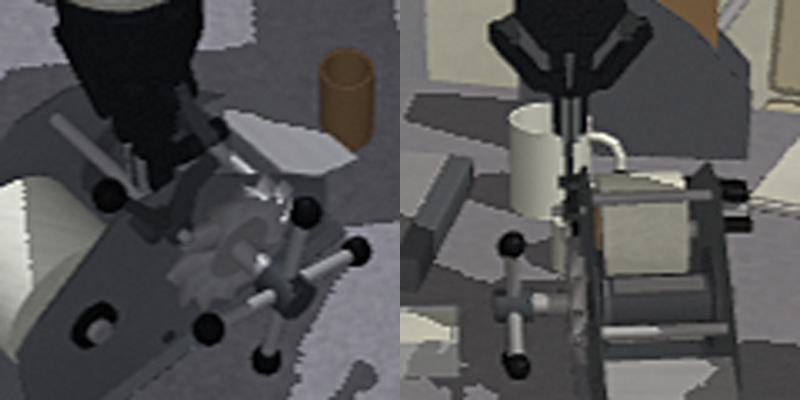

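Pawl is tipped over (ball at scene ≈ (252,238)), wheel unchanged. I'll back off and go to the hand wheel.

```bash
python3 -c "
from h import *
q=np.load('q.npy');print(proj('scene',world(ball(1.12),q)))
go((40,63,245),(-55,112,245),(-55,112,147))"
```

```text
[251.62512546 238.920179  ]
t 2.62 disp [ 56.   63.2 203.5] F [-0.06  0.4  -0.37] op 0.0001
turn [ 0. -0.  0.]
(40, 63, 245) [ 0.016  -0.0002 -0.0415]
(-55, 112, 245) [ 0.111   0.0488 -0.0415]
(-55, 112, 147) [0.111  0.0488 0.0565]
```

```bash
python3 -m pendant '[[[0.004,0,-0.02,0,0,0,0],[0.016,0,-0.0415,0,0,0,0],[0.04,0.012,-0.0415,0,0,0,0],[0.064,0.026,-0.0415,0,0,0,0],[0.09,0.04,-0.0415,0,0,0,0],[0.111,0.0488,-0.0415,0,0,0,0],[0.111,0.0488,-0.015,0,0,0,0],[0.111,0.0488,0.015,0,0,0,0],[0.111,0.0488,0.04,0,0,0,0],[0.111,0.0488,0.0565,0,0,0,0],[0.111,0.0488,0.0565,0,0,0,0]]]'; python3 -c "
from h import *
for s in (.3,.45,.5):print(s,hand(s,0))
go((-42,112,147),(-15,112,147),(-7,112,147))"
```

```text
t: 3.53
position: [0.5721, -0.0285, 0.1431]
eef_rot: [-0.002, 0.588, 0.809, -0.001]
contact_force: [0.4, -0.1, -0.6]
opening: -0.0001
grip_force: 0.0
0.3 [np.float64(2.482435925930129), 112, np.float64(154.95257894705685)]
0.45 [np.float64(12.160952943581286), 112, np.float64(153.8522609114509)]
0.5 [np.float64(15.337037875461661), 112, np.float64(153.16466788645891)]
t 3.53 disp [-55.8 110.6 143.1] F [ 0.42 -0.1  -0.64] op -0.0001
turn [-0.0047 -0.0021  0.0004]
(-42, 112, 147) [-0.0138  0.0014 -0.0039]
(-15, 112, 147) [-0.0408  0.0014 -0.004 ]
(-7, 112, 147) [-0.0488  0.0014 -0.004 ]
```

```bash
python3 -m pendant '[[[-0.005,0,0,0,0,0,0],[-0.01,0,0,0,0,0,0],[-0.014,0,0,0,0,0,0],[-0.017,0,0,0,0,0,0],[-0.02,0,0,0,0,0,0],[-0.023,0,0,0,0,0,0],[-0.026,0,0,0,0,0,0],[-0.029,0,0,0,0,0,0],[-0.032,0,0,0,0,0,0],[-0.035,0,0,0,0,0,0],[-0.038,0,0,0,0,0,0],[-0.04,0,0,0,0,0,0]]]'
python3 -m pendant '[[[0,0,0,0,0,0,0],[0,0,0,0,0,0,0]]]'
python3 - <<'E'
from h import *
from bench import capture
import cv2
go((-7,112,147))
q=np.load('q.npy')
for s in (.3,.4,.5):print(s,[proj('scene',world(hand(s,k),q)).round(1) for k in range(4)])
a=capture("scene")[:,:,::-1]
cv2.imwrite("pics/e.png",cv2.resize(a[220:310,250:350],None,fx=6,fy=6,interpolation=cv2.INTER_CUBIC))
E
```

```text
t: 4.53
position: [0.5861, -0.0674, 0.1469]
eef_rot: [-0.0, 0.588, 0.809, -0.0]
contact_force: [0.1, 2.2, 0.9]
opening: -0.0002
grip_force: 1.0
t: 4.7
position: [0.586, -0.0672, 0.1469]
eef_rot: [0.0, 0.588, 0.809, -0.0]
contact_force: [-1.0, -0.1, 0.3]
opening: 0.0002
grip_force: 0.0
t 4.7 disp [-14.7 111.8 146.9] F [-0.97 -0.1   0.29] op 0.0002
turn [-0.0003  0.0002 -0.0003]
(-7, 112, 147) [-0.0077  0.0002 -0.0001]
0.3 [array([303.8, 248.3]), array([281.7, 284.6]), array([306.7, 282.7]), array([327.9, 248.8])]
0.4 [array([301.4, 250.2]), array([282.1, 286.2]), array([308.9, 280.9]), array([327.8, 247.1])]
0.5 [array([299. , 252.3]), array([282.7, 287.5]), array([311.1, 278.9]), array([327.4, 245.6])]
```

View pics/e.png

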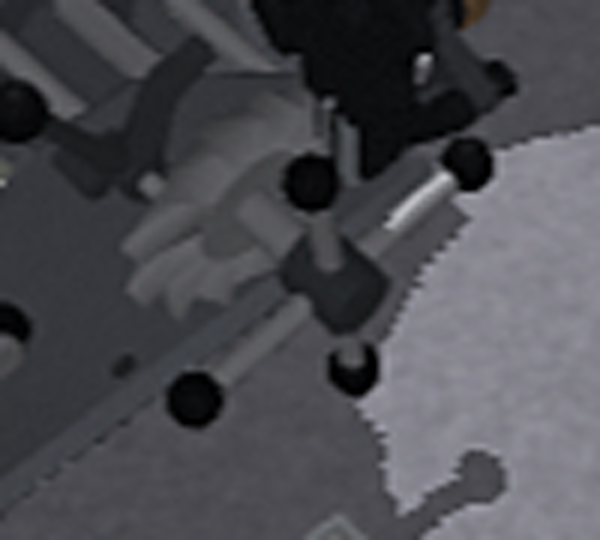

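Wheel at about 0.39 (top ball at scene (301.4,249.9)). It needs about 5.5 mm more, to about 0.475.

```bash
python3 -m pendant '[[[-0.002,0,0,0,0,0,0],[-0.004,0,0,0,0,0,0],[-0.0055,0,0,0,0,0,0],[-0.0055,0,0,0,0,0,0],[-0.0055,0,0,0,0,0,0],[0.005,0,0,0,0,0,0],[0.02,0,0,0,0,0,0],[0.02,0,-0.03,0,0,0,0],[0.02,0,-0.07,0,0,0,0],[0.02,0,-0.11,0,0,0,0],[0.02,0,-0.11,0,0,0,0],[0.02,0,-0.11,0,0,0,0]]]'
python3 - <<'E'
from h import *
from bench import capture
import cv2
go((130,112,257),(130,63,257),(130,63,203))
a=capture("scene")[:,:,::-1]
cv2.imwrite("pics/f.png",cv2.resize(a[220:310,240:350],None,fx=6,fy=6,interpolation=cv2.INTER_CUBIC))
E
```

```text
t: 5.75
position: [0.5802, -0.0468, 0.26]
eef_rot: [0.002, 0.588, 0.809, 0.001]
contact_force: [0.2, 0.1, -0.5]
opening: 0.0004
grip_force: 0.0
t 5.75 disp [-35.9 112.6 260. ] F [ 0.19  0.14 -0.49] op 0.0004
turn [0.0042 0.0019 0.0006]
(130, 112, 257) [-0.1659 -0.0008  0.0033]
(130, 63, 257) [-0.1658 -0.0498  0.0031]
(130, 63, 203) [-0.1657 -0.05    0.0571]
```

View pics/f.png

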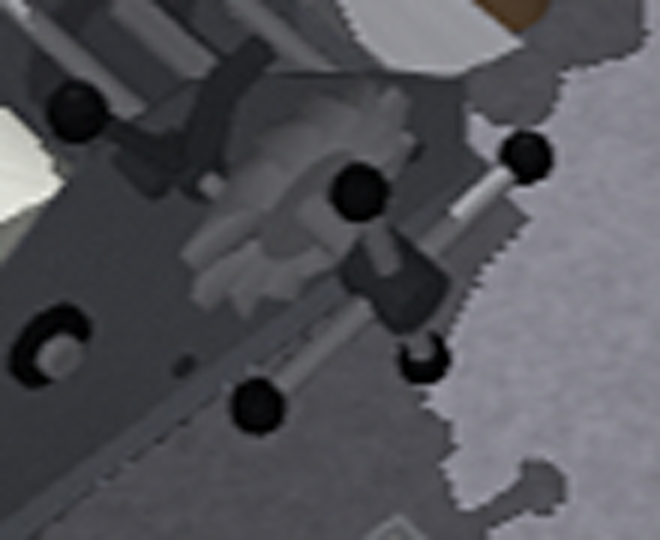

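Wheel at 0.475 (top ball (299.4,251.6)), pawl still up. Next I go round behind the pawl.

```bash
python3 -m pendant '[[[-0.03,-0.008,0,0,0,0,0],[-0.06,-0.018,0,0,0,0,0],[-0.09,-0.028,0,0,0,0,0],[-0.12,-0.038,0,0,0,0,0],[-0.15,-0.046,0,0,0,0,0],[-0.166,-0.05,0,0,0,0,0],[-0.166,-0.05,0,0,0,0,0],[-0.166,-0.05,0.02,0,0,0,0],[-0.166,-0.05,0.04,0,0,0,0],[-0.166,-0.05,0.054,0,0,0,0],[-0.166,-0.05,0.054,0,0,0,0],[-0.166,-0.05,0.054,0,0,0,0]]]'
python3 -c "
from h import *
go((110,63,203),(66,63,203))"
```

```text
t: 6.8
position: [0.5832, -0.2203, 0.2024]
eef_rot: [-0.001, 0.588, 0.809, -0.0]
contact_force: [0.5, -0.0, 0.6]
opening: 0.0002
grip_force: 0.0
t 6.8 disp [130.1  62.1 202.4] F [ 0.45 -0.01  0.62] op 0.0002
turn [-0.0012 -0.0012  0.0007]
(110, 63, 203) [ 0.0201  0.001  -0.0006]
(66, 63, 203) [ 0.0641  0.001  -0.0005]
```

```bash
python3 -m pendant '[[[0.01,0.001,0,0,0,0,0],[0.018,0.001,0,0,0,0,0],[0.024,0.001,0,0,0,0,0],[0.030,0.001,0,0,0,0,0],[0.036,0.001,0,0,0,0,0],[0.042,0.001,0,0,0,0,0],[0.048,0.001,0,0,0,0,0],[0.054,0.001,0,0,0,0,0],[0.06,0.001,0,0,0,0,0],[0.066,0.001,0,0,0,0,0],[0.070,0.001,0,0,0,0,0],[0.070,0.001,0,0,0,0,0]]]'
python3 -m pendant '[[[0,0,0,0,0,0,0],[0,0,0,0,0,0,0],[-0.01,0,0,0,0,0,0],[-0.03,0,0,0,0,0,0],[-0.04,0,-0.03,0,0,0,0],[-0.04,0,-0.07,0,0,0,0],[-0.04,0,-0.1,0,0,0,0],[-0.04,0,-0.1,0,0,0,0]]]'
python3 - <<'E'
from h import *
from bench import capture
import cv2
go()
q=np.load('q.npy')
for th in (-.04,0,.05,.15):print(th,proj('scene',world(ball(th),q)).round(1),proj('side',world(ball(th),q)).round(1))
a=capture("scene")[:,:,::-1];b=capture("side")[:,:,::-1]
cv2.imwrite("pics/g.png",np.hstack([cv2.resize(a[200:300,260:340],(480,600),interpolation=cv2.INTER_CUBIC),cv2.resize(b[180:280,310:363],(318,600),interpolation=cv2.INTER_CUBIC)]))
E
```

```text
t: 7.8
position: [0.5626, -0.1536, 0.2031]
eef_rot: [-0.0, 0.588, 0.809, 0.0]
contact_force: [-0.4, -0.5, -0.2]
opening: 0.0001
grip_force: 0.0
t: 8.47
position: [0.5763, -0.194, 0.3101]
eef_rot: [0.004, 0.589, 0.808, 0.001]
contact_force: [0.9, -0.6, 0.8]
opening: 0.0001
grip_force: 0.0
t 8.47 disp [102.9  63.6 310.1] F [ 0.9  -0.59  0.76] op 0.0001
turn [ 0.0063  0.0052 -0.0008]
-0.04 [286.9 214.8] [342.7 196.1]
0 [285.8 215. ] [342.6 195. ]
0.05 [284.4 215.2] [342.5 193.7]
0.15 [281.5 216. ] [342.3 191.3]
```

View pics/g.png

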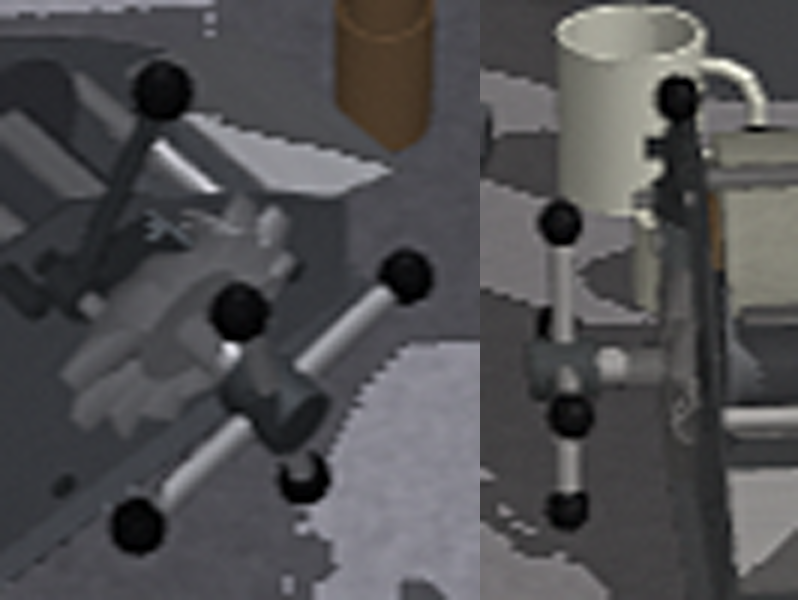

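The picture shows the pawl ball at scene (286.6,214.8), so the pawl is fully down at about -0.03. The wheel top ball is at (299.4,251.6), spool about 0.475, one notch back. The arm is clear.

```bash
python3 -m pendant '[[[0,0,0,0,0,0,0],[0,0,0,0,0,0,0]]]' >/dev/null; python3 -c "
from bench import arm
print(arm.hand_in())"
```

```text
the job is handed in; nothing more can be done
None
```

I tipped the pawl up, turned the wheel back one notch (spool at about 0.475 rad), dropped the pawl fully into the teeth (about -0.03 rad), and handed the job in at about 9 s with the arm clear and nothing else touched.

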